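Dispense one biscuit and nudge it on to the placemat

ROBOT

A 6-joint arm with a two-finger parallel gripper is mounted at the origin on the work surface. World frame = base frame: x ahead of the robot, y to its left, z up, the work surface at z = 0. Lengths are in m, angles in degrees, forces in N, time in s.
With the tool pointing down it reaches from about 0.25 to 0.8 m from the base axis. Payload 8.5 kg.
Tool frame: the origin (TCP) lies at the very end of the fingers, on their centre line; the grasp point (between the pads) lies r.grip_point_offset behind it (r.grip_point_offset is the distance from the TCP to the grasp point, in m); z points along the fingers, y is the line along which they close (so a half turn about z gives the same grasp; the last joint's range is limited). The gripper opens to 85 mm and grips with 20 to 120 N. Pads are 22 mm wide; open, the fingers measure 114 mm over their backs; the gripper's body (76 mm by 85 mm) begins 54 mm behind the grasp point. The pads swing forward as they close: fully open they stand 13 mm farther back than shut.
Start: joints at [63.541, 13.648, -0.773, 75.585, 0, 90], TCP at [0.234, 0.47, 0.231] pointing down, gripper open.
Joint ranges: [-152.45, 152.45], [-59.26, 108.67], [-65.41, 83.53], [-104.44, 129.93], [-82.83, 76.93], [-180, 180]. Speed limits (degrees/s): [127.2, 127.2, 159.86, 180, 180, 180].

INTERFACE

Orientations are given as a 3x3 rotation matrix whose columns are the frame's x, y, z axes.
In Python, from station import r gives the robot as it stands. The module is installed in compiled form; this text tells all that it offers.
- The arm moves only by the shell command python3 -m creep 'ROWS' [FORCE]. ROWS is JSON, a list of rows, each a list of 7 numbers: the shift along the tool's x, y, z normalised to -1 to 1, where 1 is 12 cm, then the turn, a rotation vector about the tool's x, y, z normalised to -1 to 1, where 1 is pi/4 rad, then the opening, from 0 (shut) to 1 (fully open). In form: [[x, y, z, ax, ay, az, grip], ...]. A call has 1 to 8 rows; each row is the pose to reach, as a shift and turn from the pose commanded when the call began, along the tool's axes at that moment; what a row does not reach only later rows make up. A row lasts 1/10 s, in which the tool goes at most 50 mm and 8.59 degrees, less where a joint would pass 70% of its speed; a pose out of reach is approached as far as the arm can. A call with a number of a shift or a turn outside -1 to 1 is refused whole. A call with a gripper value outside its range is refused whole. The fingers move at their own pace and stop on an object; FORCE is the grip in N (left out, the last holds). Time passes only in rows, so rows that repeat a pose let the fingers close. It gives the time, the measured TCP pose, the force, the opening and the grip force at its end, in the units of the state.
- r.sense(): the state, without advancing time (a new reading comes with each control period).
- r.read_camera(name): name is "scene" or "side" or "wrist"; returns a dict with "frame" (420x560x3 uint8, red, green, blue), "fx", "fy", "cx", "cy" (pixels), "R" (3x3) and "t" (3): a world point X has camera coordinates R X + t. Camera axes: x right, y down, z forward; pixel columns grow to the right and rows downward; lengths in m; the calibration is good to about 2 mm. A picture is of the moment at which its call begins. There is no depth.
- r.hand_in(): hands the job in; it is judged then, once.
The state is a dict: "clock": time; "joints": joint angles; "qd": joint speeds; "tau": joint torques, N m; "tcp_pos": TCP position; "tcp_rot": TCP orientation; "ft_force": force on the tool from outside, world axes, zero at the start; "ft_torque": the same for the moment, N m; "finger_gap": finger opening in m; "grasp_force": force on a finger pad.
Only numpy, scipy, OpenCV 4.12 (cv2) and the standard library are available. Lean on these libraries where they do the work, as an engineer would, in place of code of your own. Each camera call takes 0.05 s, during which the arm holds its last target. There are 200 camera calls.

TASK

Press the plunger of the biscuit dispenser all the way down once and let it come back up, so that a single biscuit slides out on to the table. Then push that biscuit aside with the fingertips, flat along the table and without picking it up, until the whole of it lies on the white placemat. Keep the other biscuits in the dispenser and leave the things standing around where they are.

Things in the scene. Friction and masses are not known exactly. Their poses are not given: they have to be found in the camera images.
- dispenser: White fixed biscuit dispenser. Origin: on the table under the centre of its magazine; -x is its front, where the biscuit comes out. Magazine: clear open-topped floorless well, x and y from -31 to 31 mm, 50 mm high, front slot 15 mm high at the foot. Housing behind: x 31 to 125, y -36 to 36 mm, 55 mm high. The ejected biscuit stops on the table centred about 86 mm in front (up to 30 mm more if pressed fast).
- plunger (a joint): Travel of the plunger, m: 0 up at rest, 0.030 fully down. Spring-loaded: about 3 N to start it, 4 to 7 N to hold it at the bottom; rises by itself when let go. It drives a pusher 3 times as far that slides the lowest biscuit out, clear only near the full stroke; every further press pushes out another.
- plunger_top (a point): Centre of the flat top of the plunger's black round cap (32 mm across), 65 mm behind (+x) the dispenser's origin; 105 mm above the table at rest, 75 mm fully down. It is pressed straight down.
- biscuit_center (a point): Centre (half-way up) of the lowest biscuit in the magazine, the one that will come out: a tan round disc 50 mm across, 12 mm thick, about 18 g, lying flat on the table; its z axis is up.
- biscuit_second_center (a point): Centre of the second biscuit of the stack (same size), which drops to the table inside the magazine when the pusher has gone back. It must stay in the dispenser.
- biscuit_third_center (a point): Centre of the third, uppermost biscuit (same size). It must stay in the dispenser.
- placemat: White rectangular placemat, 220 mm along its x by 180 mm along its y, flat on the table to the left or the right of the dispenser (a sheet so thin that things slide on to it without a step). Origin: its centre, on the table.
- book: Dark red closed book, 160 mm (x) by 110 mm (y) by 22 mm thick, fixed, on the other side of the dispenser from the placemat. Origin: centre of its underside. A bystander.
- pudding: White pudding cup, 68 mm across the rim, 60 mm high, standing on the far (+x) part of the placemat, about 75 mm from the placemat's centre. Origin: centre of its underside. Leave it where it stands.
- crayons: Cardboard crayon box, 90 by 60 by 20 mm, lying on the book. Origin: centre of its underside. Leave it.
- spoon: White plastic spoon, 150 mm long, lying crosswise on the table between the robot and the dispenser. Origin: near its middle, on the table; its x axis runs along it. Leave it.
- icing: Clear bottle of icing with white cap, 52 mm across, 140 mm high, at the far side of the table. Origin: centre of its underside. Leave it.
- sprinkles: Glass jar, 60 mm across, 85 mm high, at the far side of the table. Origin: centre of its underside. Leave it.
Mind the look-alikes: they are no part of the job. What is shaped like the dispenser but brown or pink is not meant.

How it is judged (in metres and radians):
On the way, in this order (a step that is already met when the one before it is completed fails the run):
1. the plunger is pressed right down and the lowest biscuit is pushed out (value of joint plunger above 0.026 m and x of biscuit_center in the frame of dispenser below -0.058 m), for 0.02 s.
2. the plunger is let back up with that biscuit lying in front of the dispenser (value of joint plunger below 0.004 m and x of biscuit_center in the frame of dispenser below -0.058 m), for 0.1 s.
3. the biscuit has been pushed wholly on to the placemat (x of biscuit_center in the frame of placemat between -0.086 and 0.086 m and y of biscuit_center in the frame of placemat between -0.066 and 0.066 m), for 0.1 s.
At the end, for the whole second after the job is handed in: The ejected biscuit lies flat and still on the table, wholly on the placemat (at most 1 mm over its edge), the plunger is up again (within 4 mm), and the two other biscuits are in the magazine (all of step 3 and angle between biscuit_center's own z axis and vertical below 0.1 rad and height (world z) of biscuit_center below 0.01 m and linear speed of biscuit below 0.01 m/s and value of joint plunger below 0.004 m and x of each of biscuit_second_center, biscuit_third_center in the frame of dispenser above -0.01 m); the robot touches nothing.
It fails at once if the biscuit is lifted off the table or tipped up (height (world z) of biscuit_center above 0.015 m or angle between biscuit_center's own z axis and vertical above 0.4 rad).
It fails at once if a second biscuit starts to come out (the plunger pressed a second time), or one is taken out from above (not (x of biscuit_second_center in the frame of dispenser above -0.01 m) or not (x of biscuit_third_center in the frame of dispenser above -0.01 m) or height (world z) of biscuit_second_center above 0.03 m or height (world z) of biscuit_third_center above 0.042 m).
It fails at once if a bystander is shifted by more than 15 mm (distance of any of pudding, crayons, spoon, icing, sprinkles from where it was at the start of the episode above 0.015 m).
It also fails if it takes over 51 s, if anything falls off the work surface, if the arm or the gripper's body presses on something with over 40 N, if the wrist force passes 120 N, or if a joint passes its speed limit or range.

## Working session

There is one attempt and no reset: what is moved stays moved. The work goes in short steps, Python scripts to look and compute and a shell command to move; the robot and the scene stay as the last step left them, time stands still between calls to the robot, and variables do not carry over. Pictures are saved under pics/ and viewed, at most 10 in all, crops included, and the job is handed in when it is done.

```bash
mkdir -p pics; cat > h.py <<'E'
import numpy as np, cv2
from station import r
def snap(n,f):
    c=r.read_camera(n); cv2.imwrite(f'pics/{f}.png',c['frame'][:,:,::-1]); np.savez(f'pics/{f}.npz',**{k:np.array(c[k]) for k in c}); return c
def ray(f,u,v,z):
    c=np.load(f'pics/{f}.npz'); R,t=c['R'],c['t']
    o=-R.T@t; d=R.T@np.array([(u-c['cx'])/c['fx'],(v-c['cy'])/c['fy'],1]); return o+d*(z-o[2])/d[2]
def proj(f,X):
    c=np.load(f'pics/{f}.npz'); p=c['R']@np.array(X)+c['t']; return c['fx']*p[0]/p[2]+c['cx'],c['fy']*p[1]/p[2]+c['cy']
E
python3 - <<'E'
from h import *
snap('scene','s0');snap('side','d0')
s=r.sense();print(s['clock'],s['tcp_pos'],s['tcp_rot'],s['ft_force'],s['finger_gap'],r.grip_point_offset)
E
```

```text
0.1 [0.2337589  0.46967467 0.23073211] [[-8.95247650e-01  4.45568567e-01 -5.45128862e-04]
 [ 4.45568899e-01  8.95246876e-01 -1.17748142e-03]
 [-3.66237967e-05 -1.29702994e-03 -9.99999158e-01]] [-0.10847422  0.69841069 -0.0464278 ] 0.08538187049142526 0.0187
```

View pics/s0.png

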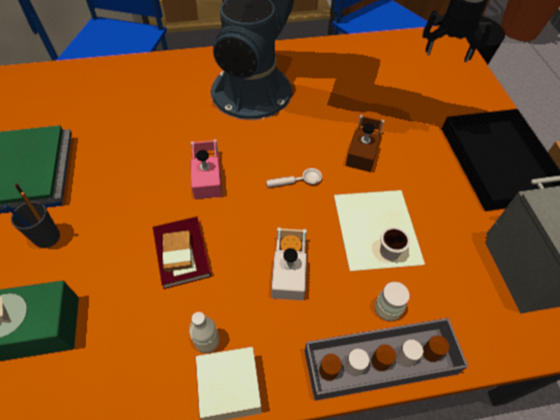

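View pics/d0.png

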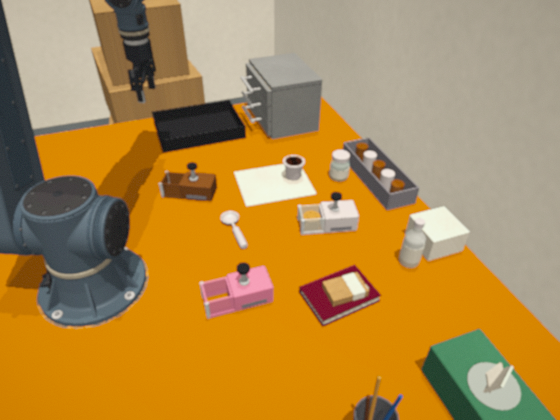

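In the scene view, three things are shaped like the dispenser: white (290,265), pink (205,170) and brown (365,145). The white one fits the description, with the book on one side and the placemat with the pudding on the other. I'll confirm that in an enlarged crop.

```bash
python3 - <<'E'
from h import *
a=cv2.imread('pics/s0.png')[180:310,255:435]
b=cv2.imread('pics/d0.png')[140:250,225:375]
cv2.imwrite('pics/c1.png',cv2.resize(a,(0,0),fx=4.4,fy=4.4,interpolation=cv2.INTER_CUBIC))
cv2.imwrite('pics/c2.png',cv2.resize(b,(0,0),fx=5,fy=5,interpolation=cv2.INTER_CUBIC))
E
```

```text
(no output)
```

View pics/c1.png

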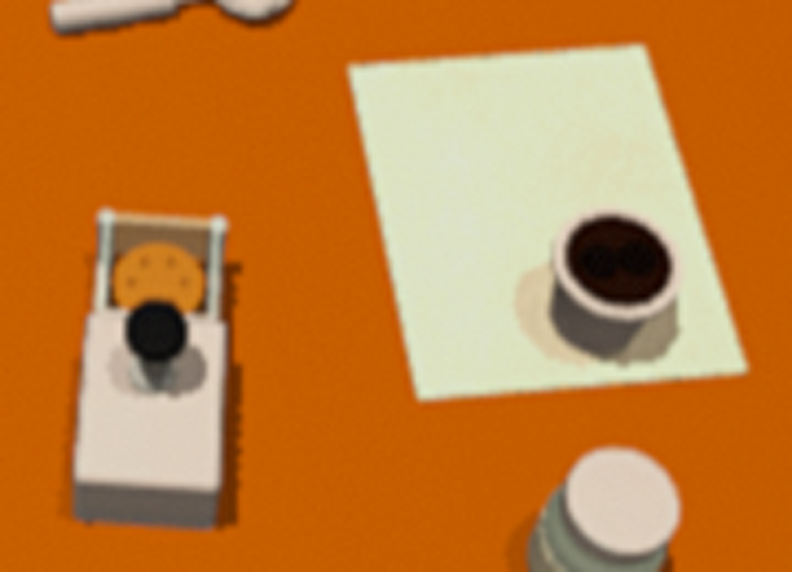

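View pics/c2.png

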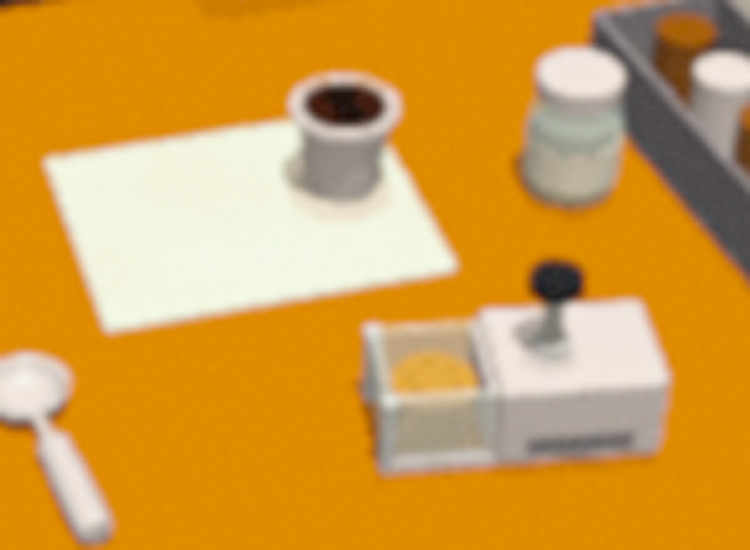

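The crops confirm it: the white dispenser has a biscuit visible in its magazine, with the cap at crop 1 (157,328). The placemat is on its +y side with the pudding on the far part. The spoon lies in front, toward the robot.

```bash
python3 - <<'E'
from h import *
np.set_printoptions(precision=4,suppress=True)
A=lambda p,z:ray('s0',255+(p[0]+.5)/4.4-.5,180+(p[1]+.5)/4.4-.5,z)
B=lambda p,z:ray('d0',225+(p[0]+.5)/5-.5,140+(p[1]+.5)/5-.5,z)
print('house s',*[A(p,.055)[:2] for p in[(90,312),(227,320),(220,490),(78,485)]])
print('house d',*[B(p,.055)[:2] for p in[(482,308),(640,300),(668,375),(502,392)]])
print('mag s',*[A(p,.050)[:2] for p in[(106,215),(220,222)]],'mag d',*[B(p,.05)[:2] for p in [(370,328),(382,398)]])
print('cap',A((157,327),.104)[:2],B((557,277),.104)[:2])
print('mat s',*[A(p,0)[:2] for p in[(348,66),(645,45),(748,372),(418,400)]])
print('mat d',*[B(p,0)[:2] for p in[(43,158),(108,333),(458,268)]])
print('pud',A((615,258),.06)[:2],B((345,104),.06)[:2])
print('spoon s',*[ray('s0',*p,.005)[:2] for p in[(268,183),(313,177),(322,177)]])
E
```

```text
house s [ 0.6059 -0.0262] [0.6218 0.0423] [0.7129 0.0198] [ 0.6991 -0.0476]
house d [0.6227 0.0428] [0.71  0.019] [ 0.6943 -0.0443] [ 0.6033 -0.0263]
mag s [ 0.5464 -0.0076] [0.5605 0.0516] mag d [0.5591 0.0533] [ 0.5429 -0.0037]
cap [ 0.646  -0.0005] [ 0.6437 -0.0006]
mat s [0.4359 0.1585] [0.4491 0.3395] [0.6693 0.3225] [0.6565 0.1425]
mat d [0.4477 0.3424] [0.4354 0.157 ] [0.6563 0.1439]
pud [0.6213 0.2491] [0.6226 0.252 ]
spoon s [ 0.3744 -0.0062] [0.3734 0.1161] [0.3772 0.14  ]
```

```bash
python3 -m creep '[[-1,-0.4,0,0,0,0,0],[-1,-0.4,0,0,0,0,0],[-1,-0.4,0,0,0,0,0],[-1,-0.4,0,0,0,0,0]]'; python3 -m creep '[[-1,-0.4,0,0,0,0,0],[-1,-0.4,0,0,0,0,0],[-1,-0.4,0,0,0,0,0],[-1,-0.4,0,0,0,0,0]]'; python3 -m creep '[[-1,-0.4,0,0,0,0,0],[-1,-0.4,0,0,0,0,0],[-1,-0.4,0,0,0,0,0],[-1,-0.4,0,0,0,0,0]]'; python3 -m creep '[[-1,-0.4,0,0,0,0,0],[-1,-0.4,0,0,0,0,0],[-1,-0.4,0,0,0,0,0],[-1,-0.4,0,0,0,0,0]]'; python3 -m creep '[[0,0,0,0,0,1,0],[0,0,0,0,0,1,0],[0,0,0,0,0,1,0],[0,0,0,0,0,1,0],[0,0,0,0,0,1,0],[0,0,0,0,0,1,0],[0,0,0,0,0,1,0]]';python3 -m creep '[[0,0,0,0,0,0.41,0],[0,0,0,0,0,0.41,0],[0,0,0,0,0,0.41,0],[0,0,0,0,0,0.41,0]]'; python3 - <<'E'
from h import *
s=r.sense();p=s['tcp_pos'];R=s['tcp_rot'];print(s['clock'],p,R,s['joints'],s['finger_gap'])
print(R.T@(np.array([.646,0,.12])-p)/.12)
E
```

```text
clock: 0.5
tcp_pos: [0.3216, 0.371, 0.2311]
tcp_rot: [[-0.894, 0.449, 0.0], [0.449, 0.894, -0.001], [-0.001, -0.001, -1.0]]
ft_force: [-0.3, 0.1, -0.1]
finger_gap: 0.0285
grasp_force: 0.0
clock: 0.9
tcp_pos: [0.4076, 0.2753, 0.231]
tcp_rot: [[-0.894, 0.449, 0.0], [0.449, 0.894, -0.001], [-0.0, -0.001, -1.0]]
ft_force: [0.5, 0.4, 0.2]
finger_gap: -0.0003
grasp_force: 0.0
clock: 1.3
tcp_pos: [0.4936, 0.1794, 0.2307]
tcp_rot: [[-0.894, 0.448, -0.0], [0.448, 0.894, -0.0], [0.0, -0.001, -1.0]]
ft_force: [0.0, 0.3, -0.3]
finger_gap: 0.0001
grasp_force: 0.0
clock: 1.7
tcp_pos: [0.5796, 0.0834, 0.2304]
tcp_rot: [[-0.894, 0.448, -0.001], [0.448, 0.894, -0.0], [0.0, -0.0, -1.0]]
ft_force: [0.1, 0.8, 0.2]
finger_gap: 0.0
grasp_force: 0.0
clock: 2.4
tcp_pos: [0.5771, 0.0862, 0.2312]
tcp_rot: [[-0.319, 0.948, -0.001], [0.948, 0.319, 0.0], [0.001, -0.001, -1.0]]
ft_force: [0.0, 0.1, 0.5]
finger_gap: 0.0002
grasp_force: 0.0
clock: 2.8
tcp_pos: [0.5777, 0.0851, 0.2313]
tcp_rot: [[-0.006, 1.0, -0.0], [1.0, 0.006, 0.0], [0.0, -0.0, -1.0]]
ft_force: [0.4, -0.4, 0.1]
finger_gap: 0.0001
grasp_force: 0.0
2.8 [0.57765779 0.08507581 0.23129959] [[-6.37258136e-03  9.99979649e-01 -3.03162320e-04]
 [ 9.99979694e-01  6.37259677e-03  4.99134532e-05]
 [ 5.18443687e-05 -3.02838086e-04 -9.99999953e-01]] [8.37531576e+00 1.95187878e+01 7.55017871e+00 7.80481590e+01
 5.35937808e-03 9.80101900e+01] 0.00012216600245626804
[-0.71262808  0.56526976  0.92728846]
```

```bash
python3 -m creep '[[-0.71,0.565,0,0,0,0,0],[-0.71,0.565,0,0,0,0,0],[-0.71,0.565,0,0,0,0,0],[-0.71,0.565,0.5,0,0,0,0],[-0.71,0.565,0.9,0,0,0,0],[-0.71,0.565,0.9,0,0,0,0],[-0.71,0.565,0.9,0,0,0,0]]'; python3 - <<'E'
from h import *
a=snap('side','d1')['frame'];b=snap('scene','s1')['frame']
k=lambda f,u,v:cv2.resize(f[v:v+100,u:u+100,::-1],(400,400),interpolation=cv2.INTER_CUBIC)
cv2.imwrite('pics/c3.png',np.hstack([k(a,290,140),k(b,240,190)]))
E
```

```text
clock: 3.5
tcp_pos: [0.6448, -0.0004, 0.1225]
tcp_rot: [[-0.004, 1.0, -0.003], [1.0, 0.004, 0.0], [0.0, -0.003, -1.0]]
ft_force: [0.4, 0.1, -0.1]
finger_gap: -0.0
grasp_force: 0.0
```

View pics/c3.png

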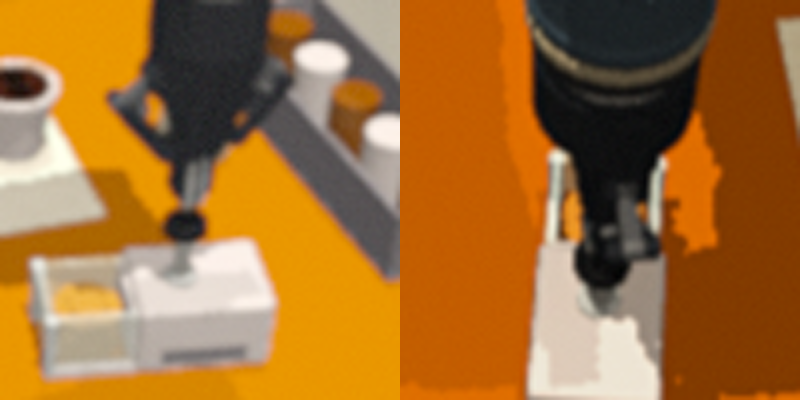

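The fingertips stand just above the cap in both views (left half (185,215), right half (600,255)). Pressing down slowly.

```bash
python3 -m creep '[[0,0,0.08,0,0,0,0],[0,0,0.12,0,0,0,0],[0,0,0.14,0,0,0,0],[0,0,0.16,0,0,0,0],[0,0,0.18,0,0,0,0],[0,0,0.2,0,0,0,0],[0,0,0.22,0,0,0,0],[0,0,0.24,0,0,0,0]]'; python3 -m creep '[[0,0,0.02,0,0,0,0],[0,0,0.04,0,0,0,0],[0,0,0.06,0,0,0,0],[0,0,0.08,0,0,0,0],[0,0,0.1,0,0,0,0],[0,0,0.12,0,0,0,0],[0,0,0.14,0,0,0,0],[0,0,0.155,0,0,0,0]]'
```

```text
clock: 4.4
tcp_pos: [0.6461, -0.0009, 0.0946]
tcp_rot: [[-0.002, 1.0, 0.0], [1.0, 0.002, -0.0], [-0.0, 0.0, -1.0]]
ft_force: [-1.1, 0.8, 5.7]
finger_gap: -0.0001
grasp_force: 2.6
clock: 5.2
tcp_pos: [0.6461, -0.0009, 0.0758]
tcp_rot: [[-0.002, 1.0, 0.0], [1.0, 0.002, -0.0], [-0.0, 0.0, -1.0]]
ft_force: [-0.6, 0.2, 5.7]
finger_gap: 0.0
grasp_force: 2.6
```

```bash
python3 -m creep '[[0,0,0.01,0,0,0,0],[0,0,0.02,0,0,0,0],[0,0,0.02,0,0,0,0]]'; python3 - <<'E'
from h import *
a=snap('side','d2')['frame'];b=snap('scene','s2')['frame']
k=lambda f,u,v:cv2.resize(f[v:v+100,u:u+100,::-1],(400,400),interpolation=cv2.INTER_CUBIC)
cv2.imwrite('pics/c4.png',np.hstack([k(a,260,150),k(b,240,180)]))
E
```

```text
clock: 5.5
tcp_pos: [0.6463, -0.0009, 0.075]
tcp_rot: [[-0.002, 1.0, 0.002], [1.0, 0.002, -0.0], [-0.0, 0.002, -1.0]]
ft_force: [-4.5, 0.3, 16.9]
finger_gap: 0.0002
grasp_force: 8.2
```

View pics/c4.png

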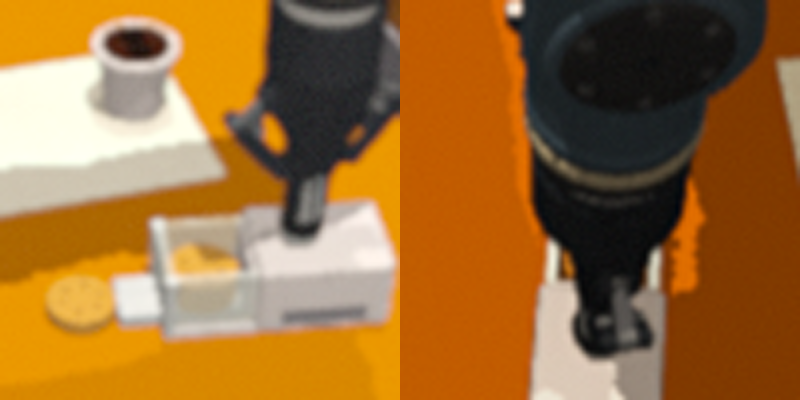

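The biscuit is fully out at crop (80,303), which is side px (280,226), and the pusher is fully extended. Releasing straight up, then locating the biscuit.

```bash
python3 -m creep '[[0,0,-0.08,0,0,0,0],[0,0,-0.2,0,0,0,0],[0,0,-0.4,0,0,0,0],[0,0,-0.7,0,0,0,0],[0,0,-0.96,0,0,0,0],[0,0,-0.96,0,0,0,0.25],[0,0,-0.96,0,0,0,0.25]]'; python3 -m creep '[[-0.8,0,0,0,0,0,0.25],[-0.8,0,0,0,0,0,0.25],[-0.8,-0.5,0,0,0,0,0.25],[-0.8,-1,0,0,0,0,0.25],[-0.8,-1,0,0,0,0,0.25],[-0.8,-1,0,0,0,0,0.25]]'; python3 - <<'E'
from h import *
a=snap('side','d3')['frame'];b=snap('scene','s3')['frame']
k=lambda f,u,v:cv2.resize(f[v:v+100,u:u+100,::-1],(400,400),interpolation=cv2.INTER_CUBIC)
cv2.imwrite('pics/c5.png',np.hstack([k(a,260,150),k(b,240,180)]))
print(r.sense()['finger_gap'])
E
```

```text
clock: 6.3
tcp_pos: [0.6462, -0.001, 0.1888]
tcp_rot: [[-0.002, 1.0, 0.001], [1.0, 0.002, -0.0], [-0.0, 0.001, -1.0]]
ft_force: [-0.4, 0.3, -1.3]
finger_gap: 0.0213
grasp_force: 0.0
clock: 6.9
tcp_pos: [0.5225, -0.0971, 0.1876]
tcp_rot: [[-0.001, 1.0, -0.004], [1.0, 0.001, 0.0], [0.0, -0.004, -1.0]]
ft_force: [-0.3, 0.3, -0.4]
finger_gap: 0.0215
grasp_force: 0.0
0.021234356110472627
```

View pics/c5.png

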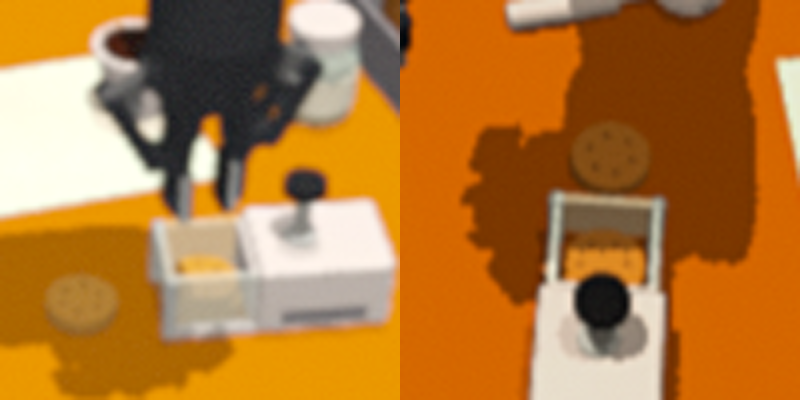

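The plunger is back up. The biscuit lies in front of the dispenser, at side crop (82,300) and scene crop (610,155).

```bash
python3 - <<'E'
from h import *
print(ray('d3',260+82/4,150+299/4,.012),ray('s3',240+210/4,180+155/4,.012))
s=r.sense();p=s['tcp_pos'];R=s['tcp_rot']
b=(ray('d3',260+82/4,150+299/4,.012)+ray('s3',240+210/4,180+155/4,.012))/2
print(p,R.T@(np.array([b[0],b[1]-.065,.08])-p)/.12)
E
```

```text
[0.49796433 0.0333432  0.012     ] [0.50061406 0.03565331 0.012     ]
[ 0.5259678  -0.09710871  0.1880018 ] [ 0.5553292  -0.22088425  0.90020166]
```

```bash
python3 -m creep '[[0.55,-0.22,0,0,0,0,0.25],[0.55,-0.22,0,0,0,0,0.25],[0.55,-0.22,0.5,0,0,0,0.25],[0.55,-0.22,0.9,0,0,0,0.25],[0.55,-0.22,0.9,0,0,0,0.25],[0.55,-0.22,0.9,0,0,0,0.25]]'; python3 -m creep '[[0,0,0.2,0,0,0,0.25],[0,0,0.4,0,0,0,0.25],[0,0,0.55,0,0,0,0.25],[0,0,0.62,0,0,0,0.25],[0,0,0.62,0,0,0,0.25],[0,0,0.62,0,0,0,0.25]]'
```

```text
clock: 7.6
tcp_pos: [0.4992, -0.0309, 0.0795]
tcp_rot: [[-0.002, 1.0, -0.004], [1.0, 0.002, 0.0], [0.0, -0.004, -1.0]]
ft_force: [0.2, 0.0, 1.3]
finger_gap: 0.0215
grasp_force: 0.0
clock: 8.2
tcp_pos: [0.5009, -0.0313, 0.0077]
tcp_rot: [[-0.001, 1.0, 0.002], [1.0, 0.001, -0.0], [-0.0, 0.002, -1.0]]
ft_force: [0.2, -0.2, 0.4]
finger_gap: 0.0214
grasp_force: 0.0
```

```bash
python3 -m creep '[[0.05,0,0.02,0,0,0,0.25],[0.12,0,0.02,0,0,0,0.25],[0.18,0,0.02,0,0,0,0.25],[0.24,0,0.02,0,0,0,0.25],[0.3,0,0.02,0,0,0,0.25],[0.36,0,0.02,0,0,0,0.25],[0.42,0,0.02,0,0,0,0.25],[0.48,0,0.02,0,0,0,0.25]]'; python3 - <<'E'
from h import *
a=snap('side','d4')['frame'];b=snap('scene','s4')['frame']
k=lambda f,u,v:cv2.resize(f[v:v+100,u:u+100,::-1],(400,400),interpolation=cv2.INTER_CUBIC)
cv2.imwrite('pics/c6.png',np.hstack([k(a,220,150),k(b,250,170)]))
E
```

```text
clock: 9.0
tcp_pos: [0.4995, 0.0271, 0.0039]
tcp_rot: [[-0.002, 1.0, -0.0], [1.0, 0.002, -0.0], [-0.0, -0.0, -1.0]]
ft_force: [0.2, 0.1, -0.3]
finger_gap: 0.021
grasp_force: 0.1
```

View pics/c6.png

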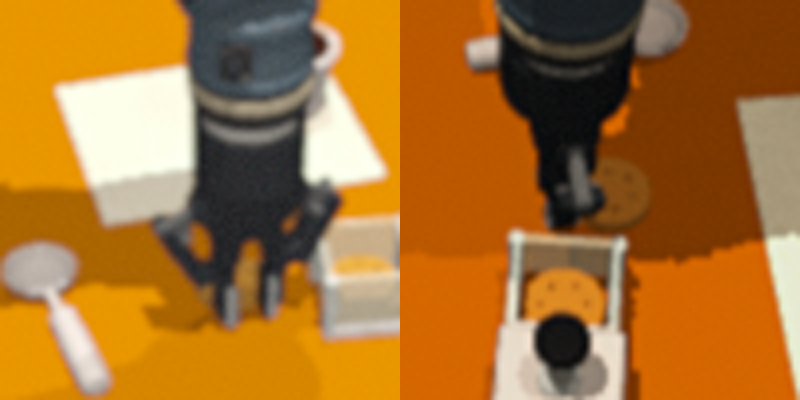

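The biscuit sits between the fingertips on the push side (right half (620,190)), clear of the dispenser. Continuing the push.

```bash
python3 -m creep '[[0.08,0,0,0,0,0,0.25],[0.16,0,0,0,0,0,0.25],[0.24,0,0,0,0,0,0.25],[0.32,0,0,0,0,0,0.25],[0.4,0,0,0,0,0,0.25],[0.48,0,0,0,0,0,0.25],[0.56,0,0,0,0,0,0.25],[0.64,0,0,0,0,0,0.25]]'; python3 -m creep '[[0.08,0,0,0,0,0,0.25],[0.16,0,0,0,0,0,0.25],[0.24,0,0,0,0,0,0.25],[0.32,0,0,0,0,0,0.25],[0.4,0,0,0,0,0,0.25],[0.46,0,0,0,0,0,0.25],[0.51,0,0,0,0,0,0.25],[0.54,0,0,0,0,0,0.25]]'; python3 -m creep '[[0,0,0,0,0,0,0.25],[-0.1,0,0,0,0,0,0.25],[-0.25,0,0,0,0,0,0.25],[-0.25,0,-0.4,0,0,0,0.25],[-0.25,0,-0.8,0,0,0,0.25],[-0.25,0,-1,0,0,0,0.25],[-0.25,0,-1,0,0,0,0.25]]';  python3 -m creep '[[-1,0,-0.5,0,0,0,0.25],[-1,0,-0.5,0,0,0,0.25],[-1,0,-0.5,0,0,0,0.25],[-1,0,-0.5,0,0,0,0.25]]';python3 - <<'E'
from h import *
a=snap('side','d5')['frame'];b=snap('scene','s5')['frame']
k=lambda f,u,v:cv2.resize(f[v:v+133,u:u+133,::-1],(400,400),interpolation=cv2.INTER_CUBIC)
cv2.imwrite('pics/c7.png',np.hstack([k(a,230,130),k(b,290,180)]))
E
```

```text
clock: 9.9
tcp_pos: [0.4994, 0.1041, 0.0039]
tcp_rot: [[-0.002, 1.0, -0.0], [1.0, 0.002, -0.0], [-0.0, -0.0, -1.0]]
ft_force: [-0.2, -0.3, 0.8]
finger_gap: 0.0212
grasp_force: 0.0
clock: 10.7
tcp_pos: [0.4994, 0.1686, 0.0039]
tcp_rot: [[-0.002, 1.0, 0.0], [1.0, 0.002, -0.0], [-0.0, 0.0, -1.0]]
ft_force: [-0.2, 0.7, -0.2]
finger_gap: 0.0212
grasp_force: 0.1
clock: 11.4
tcp_pos: [0.5015, 0.1374, 0.1276]
tcp_rot: [[-0.001, 1.0, 0.006], [1.0, 0.001, 0.001], [0.001, 0.006, -1.0]]
ft_force: [0.1, 0.3, -0.9]
finger_gap: 0.0214
grasp_force: 0.0
clock: 11.8
tcp_pos: [0.4999, 0.0143, 0.1849]
tcp_rot: [[0.003, 1.0, 0.002], [1.0, -0.003, -0.001], [-0.001, 0.002, -1.0]]
ft_force: [0.4, 0.1, -0.2]
finger_gap: 0.0217
grasp_force: 0.0
```

View pics/c7.png

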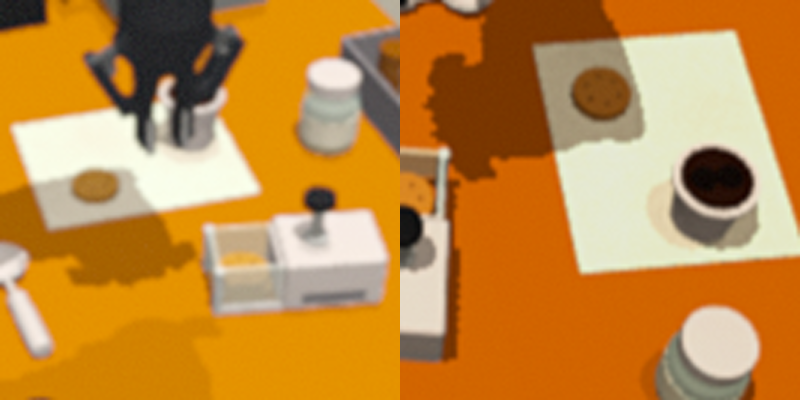

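The biscuit lies wholly on the mat, with clear margin to its edges in both views (side (95,185), scene (600,93)). The plunger is up, the bystanders are in place and the robot touches nothing.

```bash
python3 -m creep '[[0,0,0,0,0,0,0.25],[0,0,0,0,0,0,0.25],[0,0,0,0,0,0,0.25]]' >/dev/null; python3 -c "
from h import *
b=(ray('d5',230+95*.3325,130+184*.3325,.012)+ray('s5',290+200*.3325,180+93*.3325,.012))/2
d=b[:2]-[.5527,.241];print(b,d@[.9974,-.072],d@[.072,.9974]);print(r.hand_in())"
```

```text
[0.49997266 0.19764178 0.012     ] -0.049468454051485033 -0.0470418611486198
the job is handed in; nothing more can be done
None
```

The job is handed in: one press pushed out a single biscuit, which I slid flat onto the placemat, about 19 mm inside the limit at its nearest edge. The plunger is back up, and the last pictures showed the rest of the stack still in the magazine and nothing nearby visibly moved; no score came back from the hand-in.

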